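# Unhook a keyhole palette from its rail and lay it on the mat

### The arm

A 6-joint arm with a two-finger parallel gripper is mounted at the origin on the work surface. World frame = base frame: x ahead of the robot, y to its left, z up, the work surface at z = 0. Lengths are in m, angles in rad, forces in N, time in s.
With the tool pointing down it reaches from about 0.35 to 0.975 m from the base axis. Payload 4.9 kg.
Tool frame: the origin (TCP) lies on the centre line of the jaws, within the pads' length; the fingertips stand manip.tcp_to_tips ahead of it and the grasp point (between the pads) is the TCP (manip.tcp_to_tips is the distance from the TCP to the fingertips, in m); y points along the fingers, z is the direction in which the jaws open and shut, and the axes are right-handed (so a half turn about y gives the same grasp; the last joint's range is limited). The gripper opens to 85 mm and grips with 20 to 120 N. Pads are 22 mm wide; open, the fingers measure 114 mm over their backs; the gripper's body (76 mm by 85 mm) begins 54 mm behind the grasp point. The pads swing forward as they close: fully open they stand 13 mm farther back than shut.
Start: joints at [0.991, 0.053, 1.613, -0, 1.476, -0.119], TCP at [0.278, 0.56, 0.25] pointing down, gripper open.
Joint ranges: [-3.01, 3.01], [-1.01, 2.22], [0.06, 2.58], [-1.02, 4.17], [0.09, 2.62], [-3.14, 3.14]. Speed limits (rad/s): [2.57, 2.57, 3.14, 3.14, 3.14, 3.14].

### API

Orientations are given as a unit quaternion [w, x, y, z].
In Python, from plant import manip gives the robot as it stands.
- The arm moves only by the tool apply_moves, never from a script. Its argument "moves" is a list of rows, each a list of 7 numbers: the gripper's target within -1 to 1 (shut at 1, half-way at 0, fully open at -1), then the shift along the tool's x, y, z in mm, then the turn, a rotation vector about the tool's x, y, z in degrees. A call has 1 to 20 rows; each row shifts and turns the commanded pose from where the row before left it, along the tool's axes as they then stand; what a row does not reach is not made up. A row lasts 1/10 s, in which the tool goes at most 50 mm and 8.59 degrees, less where a joint would pass 70% of its speed; a pose out of reach is approached as far as the arm can. A call with a gripper value outside its range is refused whole. The fingers move at their own pace and stop on an object; the grip force is fixed at half the most. Time passes only in rows, so rows that do not move let the fingers close. It gives the time, the measured TCP pose, the force and the opening at its end, in the units of the state.
- manip.state(): the state, without advancing time (a new reading comes with each control period).
- manip.grab_frame(name): name is "scene" or "top"; returns the picture (384x512x3 uint8, blue, green, red); there is no depth.
- manip.calibration(name): a dict with "mtx" (3x3 intrinsics, pixels), "T" (4x4, takes a point from camera to world coordinates). Camera axes: x right, y down, z forward; pixel columns grow to the right and rows downward; lengths in m; the calibration is good to about 2 mm. A picture is of the moment at which its call begins. calibration takes no time and is no camera call.
- manip.job_done(): hands the job in, once; it reports no verdict.
The state is a dict: "time": time; "joint_pos": joint angles; "joint_vel": joint speeds; "joint_efforts": joint torques, N m; "tool_pos": TCP position; "tool_rot": TCP orientation; "contact_force": force on the tool from outside, world axes, zero at the start; "ft_torque": the same for the moment, N m; "gripper_width": opening from 0.0 (shut) to 1.0 (fully open).
Only numpy, scipy, OpenCV 4.12 (cv2) and the standard library are available. Lean on these libraries where they do the work, as an engineer would, in place of code of your own. Each camera call takes 0.05 s, during which the arm holds its last target. There are 200 camera calls.

### The job

Take the palette with the orange tab off the hanging rail: lift it until the round part of its keyhole is over the screw head and pull it off without forcing it. Set it upright on its bottom edge on the green mat, then tip it over onto its back so that it lies flat with its paint wells up, wholly inside the mat's edges. Do not let it drop from a height, and leave the other two palettes hanging and the paint pot, toy chick, bottle and tub where they stand.

Things in the scene. Friction and masses are not known exactly. Their poses are not given: they have to be found in the camera images.
- palette_orange: Palette to take: white plastic paddle, 140 g, hung upright. Origin mid bottom edge, mid plate; z up to the tab, x out of the wells' side, y across. Well plate 95 mm wide, z 0 to 104, x -4 to 4 mm, its rim to x = 9, so the foot is flat and 13 mm deep: it stands, unsteadily. Neck 50 wide, same thickness, z 104 to 146; tab z 146 to 186. Flat back. Hung, its bottom is 57 mm up. On any of the 3 screws.
- palette_orange_hole (a point): Centre of the keyhole's round part (20 mm across, through the neck), at z = 118 mm of the palette. A 9 mm wide slot runs up from it to z = 135.5. The screw is at the slot's top: the palette must rise 14.5 mm to bring the hole level with the screw (3 mm more or less still clears the head), then come about 17 mm along its x to be clear of the head.
- palette_orange_tab (a point): Centre of the orange grip tab (x = 1.5, z = 166 mm of the palette), 20 mm below its top edge. The tab is 50 mm wide, 40 mm tall, 11 mm thick (x -4 to 7 mm): pinch it from above, one finger in front, one behind. Its lower edge hangs 3 mm above the top of the rail.
- palette_bl (a point): Bottom left corner of the orange palette (palette y = 47.5, z = 0 mm).
- palette_br (a point): Bottom right corner of the orange palette (palette y = -47.5, z = 0 mm).
- palette_sl (a point): Left shoulder of the orange palette's well plate (palette y = 47.5, z = 104 mm).
- palette_sr (a point): Right shoulder of the orange palette's well plate (palette y = -47.5, z = 104 mm).
- palette_tl (a point): Top left corner of the orange grip tab (palette y = 25, z = 186 mm).
- palette_tr (a point): Top right corner of the orange grip tab (palette y = -25, z = 186 mm).
- palette_blue: Same shape and size as palette_orange, but with a blue grip tab; hangs on another screw of the same rail. Leave it hanging.
- palette_grey: Same shape and size as palette_orange, but with a grey grip tab; hangs on another screw of the same rail. Leave it hanging.
- rack: Fixed aluminium hanging rail, left or right of the robot. Origin on the table under the rail's front face; x points out of the front, the way the palettes come off; y along the rail. Rail 380 mm long, x -20 to 0, z 180 to 200 mm (its highest part), on posts at y = -180 and 180 with feet x -75 to 35 mm. A hanging palette has the rack's x, y, z directions; its back is 1 mm in front of the rail.
- screw1 (a point): Middle of the free shank of the screw at rack y = -112 mm, z = 190 mm. All three screws alike: shank 6 mm thick and 11 mm long, then a round head 14 mm across and 4 mm thick that ends 15 mm in front of the rail.
- screw2 (a point): Middle of the free shank of the screw at rack y = 0.
- screw3 (a point): Middle of the free shank of the screw at rack y = 112 mm.
- mat: Green cutting mat with a pale grid, fixed, 300 mm (its x) by 220 mm (its y), 3 mm thick, lying on the table on the side of the robot where the rail is not. Origin at the middle of its underside.
- pot: Small skin-coloured paint pot with a black cap, 40 mm across, 52 mm tall, standing on the mat near one edge. Origin: centre of its underside. Leave it.
- toy: Moulded toy chick with a yellow head, 60 mm tall, standing on the mat near one edge; 49 mm across, with a tail that reaches 30 mm from its axis. Origin: centre of its underside. Leave it.
- tub: Empty clear round tub, 100 mm across the rim, 50 mm tall, standing 105 to 140 mm in front of the rail, beside the bottle. Origin: centre of its underside. Leave it.
- bottle: Blue bottle with a red cap, 52 mm across, 130 mm tall, standing 105 to 140 mm in front of the rail, left or right. Origin: centre of its underside. Leave it.
Not all that is in view belongs to the job. Leave any brown, pink or yellow look-alike of the palette_orange alone.

How it is judged:
By the outcome, as a careful person would: the job done as asked, in the order asked, and still so for the second after the job is handed in, with the robot touching nothing.
It also fails if it takes over 56 s, if anything falls off the work surface, if the arm or the gripper's body presses on something with over 40 N, if the wrist force passes 120 N, or if a joint passes its speed limit or range.

## Working session

There is one attempt and no reset: what is moved stays moved. The work goes in short steps, Python scripts to look and compute and a tool call to move; the robot and the scene stay as the last step left them, time stands still between calls to the robot, and variables do not carry over. Pictures are saved under pics/ and viewed, about 8 in all and at most 12, crops included, and the job is handed in when it is done.

Besides the shell and the picture viewer there is one more tool, called after "Request:" as name([rows], argument=value, ...), one row to a line, values as JSON. apply_moves: Moves the arm, as the interface text tells. Its arguments: {"type":"object","properties":{"moves":{"type":"array","items":{"type":"array","items":{"type":"number"}}}},"required":["moves"]}

```bash
mkdir -p pics; ls; python3 - <<'E'
from plant import manip
import cv2,numpy as np
np.set_printoptions(precision=4,suppress=True)
for n in("scene","top"):
    f=manip.grab_frame(n); cv2.imwrite(f"pics/{n}0.png",f)
    c=manip.calibration(n); print(n,c["mtx"],c["T"],sep="\n")
print(manip.state(),manip.tcp_to_tips)
a=cv2.imread("pics/scene0.png");b=cv2.imread("pics/top0.png")
cv2.imwrite("pics/a.png",cv2.resize(a,(800,600),interpolation=cv2.INTER_CUBIC));cv2.imwrite("pics/b.png",cv2.resize(b,(800,600),interpolation=cv2.INTER_CUBIC))
E
```

```text
pics
scene
[[395.5202   0.     253.0098]
 [  0.     395.5202 196.7515]
 [  0.       0.       1.    ]]
[[-0.0932  0.6802 -0.7271  1.3521]
 [ 0.9955  0.0765 -0.056   0.0407]
 [ 0.0175 -0.729  -0.6843  0.9415]
 [ 0.      0.      0.      1.    ]]
top
[[383.3214   0.     259.1177]
 [  0.     383.3214 192.5845]
 [  0.       0.       1.    ]]
[[ 0.0204 -0.9754  0.2195  0.292 ]
 [-0.9998 -0.0211 -0.0007 -0.0171]
 [ 0.0053 -0.2195 -0.9756  1.2679]
 [ 0.      0.      0.      1.    ]]
{'time': 0.1, 'joint_pos': array([ 0.991 ,  0.0533,  1.6142, -0.    ,  1.476 , -0.119 ]), 'joint_vel': array([ 0.0016, -0.0014, -0.0031, -0.0003,  0.001 ,  0.0022]), 'joint_efforts': array([  0.0001, -39.491 , -37.1361,  -0.0002,   0.004 ,   0.    ]), 'tool_pos': array([0.2776, 0.5594, 0.2491]), 'tool_rot': array([-0.6878,  0.6891, -0.1617,  0.1613]), 'contact_force': array([ 0.1068,  0.5575, -0.1393]), 'ft_torque': array([-0.032 ,  0.01  , -0.0063]), 'gripper_width': 1.0021161511502368} 0.019
```

View pics/a.png

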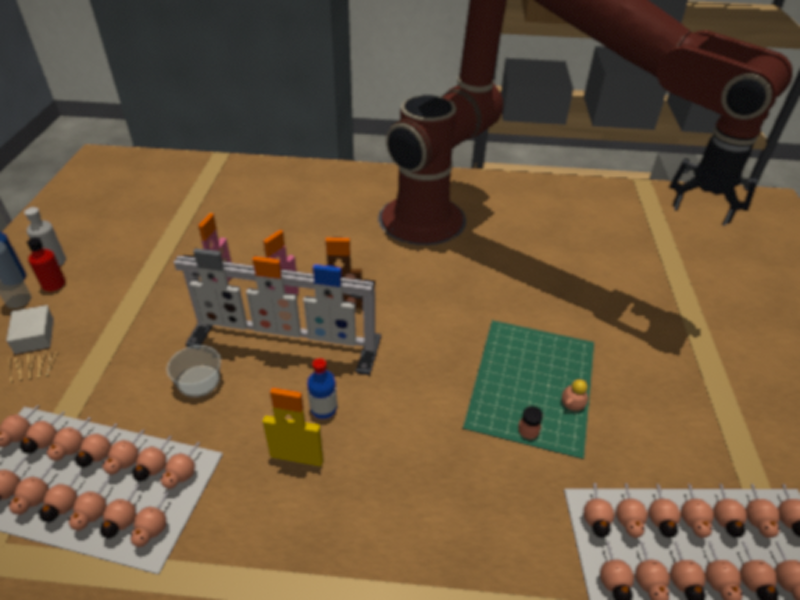

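View pics/b.png

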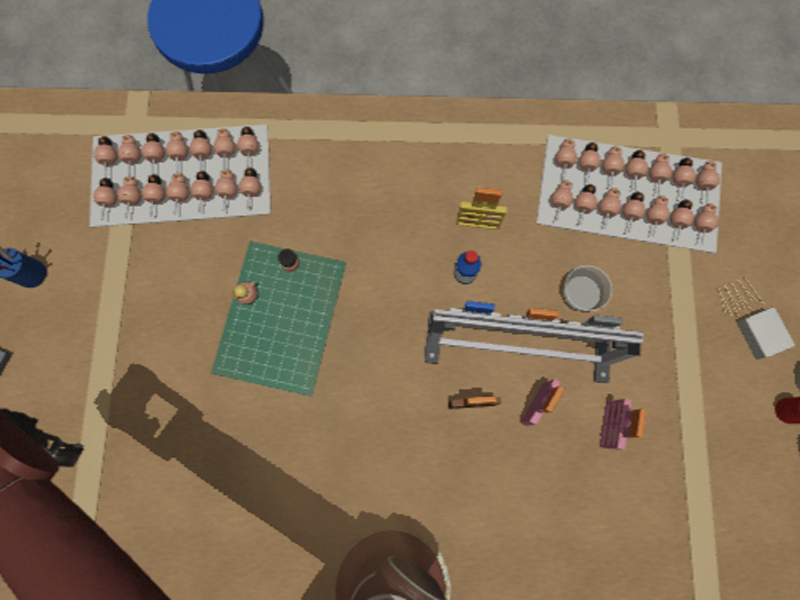

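Both views show the scene (800x600 pixels). The rail is to the right, facing away from the robot, and the mat is to the left.

Possible mix-ups, by scene pixel:
- White palette with an orange tab on the middle screw (267,267)
- Grey tab (208,260) and blue tab (327,275), both on the rail
- Pink look-alikes (212,235) and (278,250), and a brown one (340,255), all behind the rail
- Yellow look-alike (290,425), in front

I choose the white one on the rail at (267,267) and will check it in a crop.

```bash
python3 - <<'E'
import cv2
a=cv2.imread("pics/scene0.png");b=cv2.imread("pics/top0.png")
def crop(im,x,y,w,h,s,n):
    o=cv2.resize(im[y:y+h,x:x+w],None,fx=s,fy=s,interpolation=cv2.INTER_CUBIC)
    for i in range(0,w,10):
        cv2.putText(o,str(x+i),(i*s,10),0,.35,(0,255,255),1); cv2.line(o,(i*s,12),(i*s,18),(0,255,255),1)
    for j in range(10,h,10):
        cv2.putText(o,str(y+j),(8,j*s+4),0,.35,(0,255,255),1); cv2.line(o,(0,j*s),(7,j*s),(0,255,255),1)
    return o
cv2.imwrite("pics/c1.png",crop(a,110,140,133,100,6,0))
t=crop(b,267,186,150,56,5,0); 
cv2.imwrite("pics/c2.png",t)
E
```

```text
(no output)
```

View pics/c1.png

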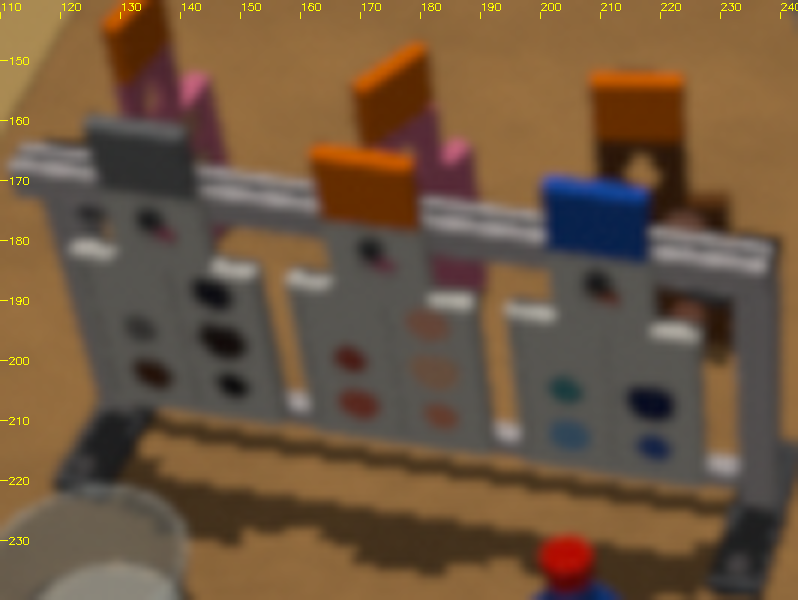

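View pics/c2.png

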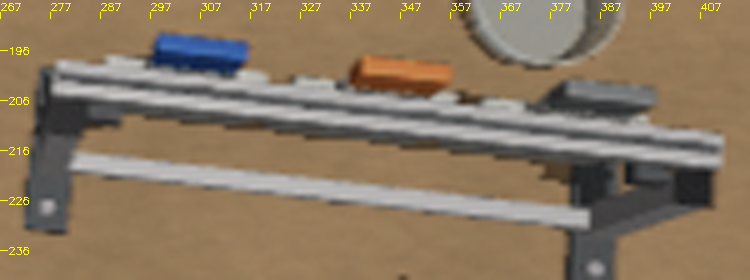

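The crop confirms the choice: a white palette with an orange tab on the middle screw, its tab at about scene (171,171). Next I fit the rack and mat poses.

```bash
cat >h.py <<'E'
import numpy as np,cv2
from plant import manip
from scipy.optimize import least_squares
np.set_printoptions(precision=4,suppress=True)
C={n:manip.calibration(n) for n in("scene","top")}
def proj(n,P):
    c=C[n];P=np.atleast_2d(P);q=(P-c["T"][:3,3])@c["T"][:3,:3];q=q@c["mtx"].T
    return q[:,:2]/q[:,2:]
def back(n,uv,z):
    c=C[n];uv=np.atleast_2d(uv);d=np.c_[uv,np.ones(len(uv))]@np.linalg.inv(c["mtx"]).T@c["T"][:3,:3].T
    o=c["T"][:3,3];return o+d*((z-o[2])/d[:,2])[:,None]
E
python3 - <<'E'
from h import *
S=[];T=[]
for yc,p in((-112,[(124.5,161),(141.2,162.5),(126.2,170.8),(142.7,172.7)]),(0,[(162.2,166.3),(178.8,167.7),(163.5,176),(179.7,178)]),(112,[(200.5,171.2),(218.3,172.3),(201.7,181.7),(217.8,183.7)])):
    for (y,z),uv in zip(((-25,243),(25,243),(-25,203),(25,203)),p):S.append(((12,yc+y,z),uv))
S+=[((14,47.5,57),(192.3,214.7)),((14,159.5,57),(227.2,218.7))]
t=lambda x,y:(x/5+267,y/5+186)
T=[((12,137,243),t(160,33)),((12,87,243),t(249,42)),((12,25,243),t(360,57)),((12,-25,243),t(452,66)),((12,-87,243),t(567,80)),((12,-137,243),t(656,90)),((0,190,200),t(57,60)),((0,-190,200),t(722,132)),((-20,190,200),t(52,92)),((-20,-190,200),t(720,165))]
A=[np.array([a for a,b in X])/1000 for X in(S,T)];B=[np.array([b for a,b in X]) for X in(S,T)]
def tr(p,P):
    c,s=np.cos(p[2]),np.sin(p[2]);return P@np.array([[c,s,0],[-s,c,0],[0,0,1]])+[p[0],p[1],0]
def res(p,w=(1,1)):return np.r_[(w[0]*(proj("scene",tr(p,A[0]))-B[0])).ravel(),(w[1]*(proj("top",tr(p,A[1]))-B[1])).ravel()]
for w in((1,1),(1,0),(0,1)):
    r=least_squares(res,[.5,-.2,0],args=(w,),loss="soft_l1");print(w,r.x)
    if w==(1,1):print(res(r.x).reshape(-1,2))
f=cv2.imread("pics/top0.png");h=cv2.cvtColor(f,cv2.COLOR_BGR2HSV)
m=cv2.inRange(h,(60,70,40),(95,255,255));cs,_=cv2.findContours(m,0,2);c=max(cs,key=cv2.contourArea)
w=back("top",c[:,0].astype(float),.003)
rc=cv2.minAreaRect(cv2.convexHull((w[:,:2]*1000).astype(np.float32)));print(rc,cv2.boxPoints(rc))
k=1.5625
for n,p,z in(("potcap",(289,257),.052),("toyhead",(240,291),.055),("toybody",(248,293),.03),("bottlecap",(471,257),.13),("tubrim",(587,286),.05)):
    print(n,back("top",np.array(p)/k,z)[0])
for n,p,z in(("potcap",(533,411),.052),("toyhead",(579,384),.052),("bottlecap",(320,366),.13),("tub",(195,367),.05)):
    print(n,back("scene",np.array(p)/k,z)[0])
E
```

```text
(1, 1) [ 0.5    -0.2588 -0.0893]
[[-1.1624 -0.875 ]
 [-1.1424 -0.1484]
 [-0.0156  0.2304]
 [-0.1808  0.5613]
 [-1.1568 -1.1537]
 [-0.6256 -0.2723]
 [-0.4846  0.0605]
 [ 0.0422  0.3449]
 [-0.8207 -0.9084]
 [-1.0629  0.3298]
 [-0.9669 -0.4883]
 [ 0.0662 -0.1484]
 [-0.6373  0.8542]
 [-0.2916  2.0644]
 [-1.3464  0.2334]
 [-0.9675  0.4053]
 [-0.5802 -0.1447]
 [-0.7278  0.0351]
 [-1.0489 -0.305 ]
 [-0.5224 -0.3172]
 [-1.2173  0.2156]
 [-0.5378  0.3659]
 [-0.9172  0.6778]
 [-0.3008  0.7327]]
(1, 0) [ 0.4999 -0.2571 -0.0837]
(0, 1) [ 0.5006 -0.2611 -0.0914]
((537.12841796875, 251.77349853515625), (215.914306640625, 296.1623229980469), 78.47154998779297) [[370.459  175.589 ]
 [660.6464 116.3996]
 [703.7979 327.958 ]
 [413.6104 387.1474]]
potcap [0.6554 0.2289 0.052 ]
toyhead [0.5786 0.3254 0.055 ]
toybody [0.5806 0.3152 0.03  ]
bottlecap [ 0.64  -0.147  0.13 ]
tubrim [ 0.6064 -0.3995  0.05  ]
potcap [0.6495 0.2386 0.052 ]
toyhead [0.5769 0.329  0.052 ]
bottlecap [ 0.6525 -0.142   0.13  ]
tub [ 0.6117 -0.3948  0.05  ]
```

Request:
apply_moves([
  [-1, 0, -40, 0, 0, -7, 0],
  [-1, 0, -40, 0, 0, -7, 0],
  [-1, 0, -40, 0, 0, -7, 0],
  [-1, 0, -30, 0, 0, 0, 0],
  [-1, 0, 0, 0, 0, 0, 0],
])

```text
time: 0.6
tool_pos: [0.2786, 0.5609, 0.4068]
tool_rot: [0.709, -0.703, 0.032, -0.035]
contact_force: [-0.5, -0.3, 0.5]
gripper_width: 1.001
```

```bash
cat >>h.py <<'E'
from scipy.spatial.transform import Rotation as R
def rot(s):return R.from_quat(np.r_[s["tool_rot"][1:],s["tool_rot"][0]])
def ex(yaw):return np.array([np.cos(yaw),np.sin(yaw),0])
def want(yaw,tilt):  # tool x=ex(yaw), jaw z=ey, then turned by tilt (deg) about jaw axis
    e=ex(yaw);M=np.c_[e,[0,0,-1],np.cross(e,[0,0,-1])]
    return R.from_matrix(M)*R.from_euler("z",tilt,degrees=True)
def go(p=None,yaw=None,tilt=0):
    s=manip.state();r=rot(s)
    print("t",round(s["time"],2),"pos",s["tool_pos"],"F",s["contact_force"],"w",round(s["gripper_width"],3),"q",s["joint_pos"])
    M=r.as_matrix();print("axes x",M[:,0],"y",M[:,1],"z",M[:,2])
    if p is not None:print("shift mm tool axes",1000*(M.T@(np.array(p)-s["tool_pos"])))
    if yaw is not None:print("turn deg",np.degrees((r.inv()*want(yaw,tilt)).as_rotvec()))
E
python3 -c "
from h import *
go([.56,-.263,.40],-.0885,0)"
```

```text
t 0.6 pos [0.2786 0.5609 0.4068] F [-0.4799 -0.2634  0.4967] w 1.001 q [ 0.991   0.0046  1.406   0.      1.7214 -0.4855]
axes x [ 0.9955 -0.0941  0.0045] y [ 0.0053  0.0081 -1.    ] z [0.0941 0.9955 0.0086]
shift mm tool axes [ 357.7048    1.5723 -793.7535]
turn deg [-0.49   -0.33    0.2599]
```

Request:
apply_moves([
  [-1, 18, 0, -40, 0, 0, 0],
  [-1, 18, 0, -40, 0, 0, 0],
  [-1, 18, 0, -40, 0, 0, 0],
  [-1, 18, 0, -40, 0, 0, 0],
  [-1, 18, 0, -40, 0, 0, 0],
  [-1, 18, 0, -40, 0, 0, 0],
  [-1, 18, 0, -40, 0, 0, 0],
  [-1, 18, 0, -40, 0, 0, 0],
  [-1, 18, 0, -40, 0, 0, 0],
  [-1, 18, 0, -40, 0, 0, 0],
  [-1, 18, 0, -40, 0, 0, 0],
  [-1, 18, 0, -40, 0, 0, 0],
  [-1, 18, 0, -40, 0, 0, 0],
  [-1, 18, 0, -40, 0, 0, 0],
  [-1, 18, 0, -40, 0, 0, 0],
  [-1, 18, 0, -40, 0, 0, 0],
  [-1, 18, 0, -40, 0, 0, 0],
  [-1, 18, 0, -40, 0, 0, 0],
  [-1, 18, 0, -40, 0, 0, 0],
  [-1, 18, 0, -34, 0, 0, 0],
])

```text
time: 2.6
tool_pos: [0.5614, -0.2667, 0.3981]
tool_rot: [0.707, -0.706, 0.035, -0.033]
contact_force: [0.6, 0.9, 0.6]
gripper_width: 1.0
```

Request:
apply_moves([
  [-1, 0, 0, 0, 0, 0, 8],
  [-1, 0, 0, 0, 0, 0, 8],
  [-1, 0, 0, 0, 0, 0, 8],
  [-1, 0, 0, 0, 0, 0, 8],
  [-1, 0, 0, 0, 0, 0, 8],
  [-1, 0, 0, 0, 0, 0, 5],
  [-1, 0, 0, 0, 0, 0, 0],
  [-1, 0, 0, 0, 0, 0, 0],
])

```text
time: 3.4
tool_pos: [0.5616, -0.2646, 0.3987]
tool_rot: [0.665, -0.639, 0.301, 0.24]
contact_force: [-0.2, 0.9, -0.4]
gripper_width: 1.001
```

```bash
python3 -c "
from h import *
go([.5214,-.2609,.28],-.0885,45)"
```

```text
t 3.4 pos [ 0.5616 -0.2646  0.3987] F [-0.2012  0.857  -0.421 ] w 1.001 q [-0.4551  0.4291  1.0559 -0.3678  2.3753 -2.1029]
axes x [ 0.7034 -0.0658 -0.7078] y [-0.7046  0.0672 -0.7065] z [0.094  0.9956 0.0009]
shift mm tool axes [ 55.484  112.3859  -0.2548]
turn deg [-0.2673 -0.191  -0.053 ]
```

Request:
apply_moves([
  [-1, 18, 37, 0, 0, 0, 0],
  [-1, 18, 37, 0, 0, 0, 0],
  [-1, 19, 38, 0, 0, 0, 0],
  [-1, 0, 0, 0, 0, 0, 0],
  [-1, 0, 0, 0, 0, 0, 0],
])

```text
time: 3.9
tool_pos: [0.5211, -0.2608, 0.2836]
tool_rot: [0.665, -0.64, 0.301, 0.239]
contact_force: [0.6, 0.1, 0.4]
gripper_width: 0.999
```

```bash
python3 - <<'E'
from h import *
go([.5214,-.2609,.232],-.0885,45)
a=manip.grab_frame("scene");b=manip.grab_frame("top")
cv2.imwrite("pics/s1.png",a);cv2.imwrite("pics/t1.png",b)
A=cv2.resize(a[115:225,120:240],None,fx=4.5,fy=4.5,interpolation=cv2.INTER_CUBIC)
B=cv2.resize(b[165:235,310:400],None,fx=2.8,fy=2.8,interpolation=cv2.INTER_CUBIC)
o=np.zeros((495,792,3),np.uint8);o[:A.shape[0],:A.shape[1]]=A;o[:B.shape[0],540:540+B.shape[1]]=B
cv2.imwrite("pics/v1.png",o)
s=manip.state()
print(proj("scene",s["tool_pos"]),proj("top",s["tool_pos"]))
E
```

```text
t 3.9 pos [ 0.5211 -0.2608  0.2836] F [0.6241 0.1492 0.3977] w 0.999 q [-0.4744  0.3819  1.3049 -0.3243  2.1771 -2.0348]
axes x [ 0.7045 -0.0674 -0.7065] y [-0.7034  0.0668 -0.7077] z [ 0.0949  0.9955 -0.0003]
shift mm tool axes [36.7019 36.3364 -0.0164]
turn deg [-0.2504 -0.2781  0.0476]
[[165.9918 156.2353]] [[351.8047 190.8781]]
```

View pics/v1.png

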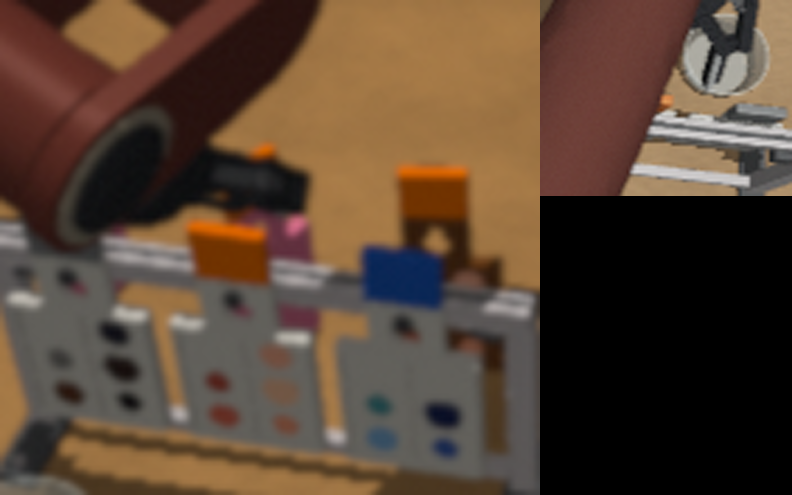

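Request:
apply_moves([
  [-1, 13, 13, 0, 0, 0, 0],
  [-1, 12, 12, 0, 0, 0, 0],
  [-1, 12, 12, 0, 0, 0, 0],
  [-1, 0, 0, 0, 0, 0, 0],
  [0, 0, 0, 0, 0, 0, 0],
  [0, 0, 0, 0, 0, 0, 0],
])

```text
time: 4.6
tool_pos: [0.5217, -0.2609, 0.2303]
tool_rot: [0.665, -0.64, 0.301, 0.239]
contact_force: [-0.2, 0.9, 0.3]
gripper_width: 0.691
```

```bash
python3 - <<'E'
from h import *
go([.5214,-.2609,.232],-.0885,45)
a=manip.grab_frame("scene");b=manip.grab_frame("top")
cv2.imwrite("pics/s2.png",a);cv2.imwrite("pics/t2.png",b)
A=cv2.resize(a[125:210,120:230],None,fx=7,fy=7,interpolation=cv2.INTER_CUBIC)
cv2.imwrite("pics/v2.png",A)
E
```

```text
t 4.6 pos [ 0.5217 -0.2609  0.2303] F [-0.1723  0.8513  0.2714] w 0.691 q [-0.4739  0.4218  1.3447 -0.3089  2.1018 -2.0058]
axes x [ 0.7042 -0.0669 -0.7069] y [-0.7037  0.0663 -0.7074] z [ 0.0942  0.9956 -0.0003]
shift mm tool axes [-1.3924 -1.0284 -0.0439]
turn deg [-0.2216 -0.2497  0.0204]
```

View pics/v2.png

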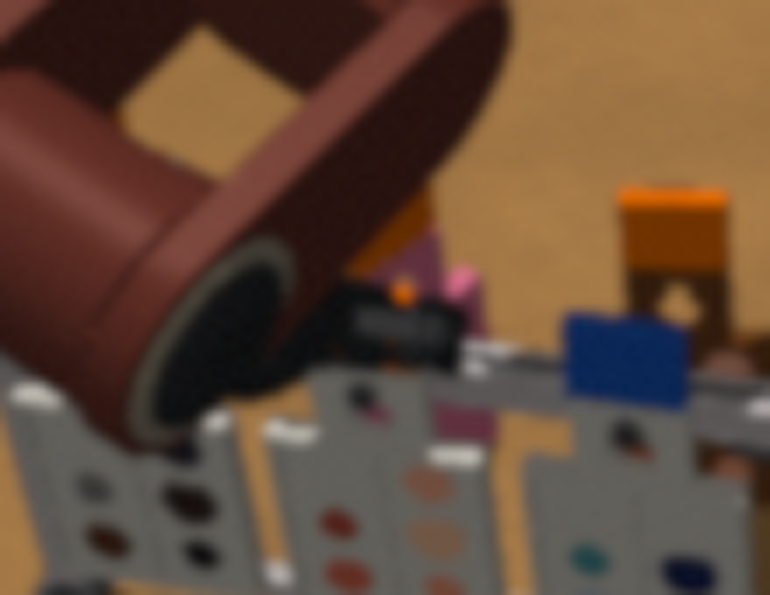

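Request:
apply_moves([
  [0.3, 0, 0, 0, 0, 0, 0],
  [0.3, 0, 0, 0, 0, 0, 0],
])

```text
time: 4.9
tool_pos: [0.5218, -0.261, 0.231]
tool_rot: [0.665, -0.64, 0.301, 0.239]
contact_force: [0.5, -0.1, 3.3]
gripper_width: 0.56
```

Request:
apply_moves([
  [1, 0, 0, 0, 0, 0, 0],
  [1, 0, 0, 0, 0, 0, 0],
  [1, 0, 0, 0, 0, 0, 0],
])

```text
time: 5.2
tool_pos: [0.5217, -0.261, 0.2309]
tool_rot: [0.665, -0.64, 0.301, 0.239]
contact_force: [2.4, -0.6, 5.2]
gripper_width: 0.561
```

Request:
apply_moves([
  [1, -3, -3, 0, 0, 0, 0],
  [1, -4, -4, 0, 0, 0, 0],
  [1, -3, -3, 0, 0, 0, 0],
  [1, 0, 0, 0, 0, 0, 0],
  [1, 0, 0, 0, 0, 0, 0],
])

```text
time: 5.7
tool_pos: [0.5214, -0.2607, 0.2439]
tool_rot: [0.665, -0.64, 0.301, 0.24]
contact_force: [-0.1, 0.1, -0.7]
gripper_width: 0.561
```

```bash
python3 - <<'E'
from h import *
go([.5217,-.261,.2456],-.0885,45)
a=manip.grab_frame("scene")
cv2.imwrite("pics/s3.png",a)
A=cv2.resize(a[145:225,140:240],None,fx=7,fy=7,interpolation=cv2.INTER_CUBIC)
cv2.imwrite("pics/v3.png",A)
E
```

```text
t 5.7 pos [ 0.5214 -0.2607  0.2439] F [-0.1126  0.0951 -0.7066] w 0.561 q [-0.4739  0.4107  1.3359 -0.3125  2.1213 -2.0133]
axes x [ 0.7039 -0.0664 -0.7072] y [-0.704   0.0667 -0.707 ] z [0.0941 0.9956 0.0002]
shift mm tool axes [-0.9445 -1.4519 -0.2383]
turn deg [-0.2404 -0.2273 -0.0056]
```

View pics/v3.png

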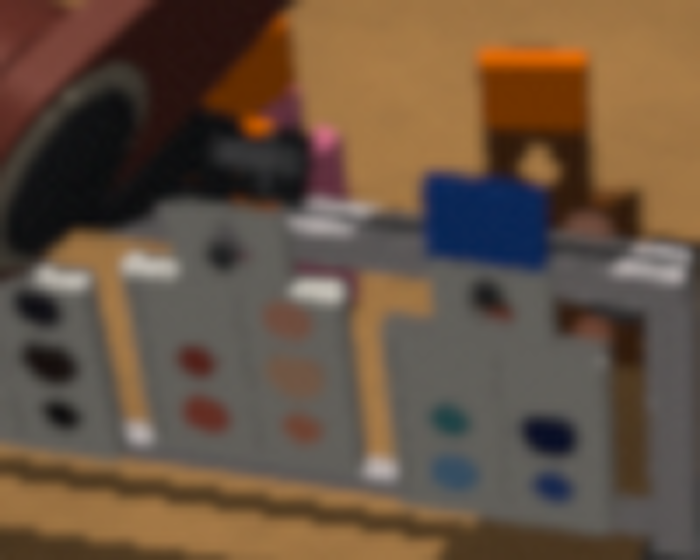

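The palette has risen and the screw head at (222,250) shows dark inside the round hole. I pull it off gently, watching the force.

Request:
apply_moves([
  [1, -0.5, -0.5, 0, 0, 0, 0],
  [1, 2, -2, 0, 0, 0, 0],
  [1, 2, -2, 0, 0, 0, 0],
  [1, 0, 0, 0, 0, 0, 0],
])

```text
time: 6.15
tool_pos: [0.5274, -0.2613, 0.2446]
tool_rot: [0.665, -0.64, 0.301, 0.24]
contact_force: [-1.0, -0.4, -1.0]
gripper_width: 0.56
```

Request:
apply_moves([
  [1, 3, -3, 0, 0, 0, 0],
  [1, 3, -3, 0, 0, 0, 0],
  [1, 0, 0, 0, 0, 0, 0],
])

```text
time: 6.45
tool_pos: [0.536, -0.2622, 0.2446]
tool_rot: [0.665, -0.64, 0.301, 0.24]
contact_force: [0.2, -0.4, -0.4]
gripper_width: 0.562
```

Request:
apply_moves([
  [1, 4, -4, 0, 0, 0, 0],
  [1, 4, -4, 0, 0, 0, 0],
  [1, 5, -5, 0, 0, 0, 0],
  [1, 5, -5, 0, 0, 0, 0],
  [1, 0, 0, 0, 0, 0, 0],
])

```text
time: 6.95
tool_pos: [0.5617, -0.2646, 0.2445]
tool_rot: [0.665, -0.64, 0.301, 0.24]
contact_force: [-0.1, 0.5, -2.0]
gripper_width: 0.56
```

Request:
apply_moves([
  [1, -20, -20, 0, 0, 0, 0],
  [1, -33, -33, 0, 0, 0, 0],
  [1, -33, -33, 0, 0, 0, 0],
  [1, -20, -20, 0, 0, 0, 0],
  [1, 0, 0, 0, 0, 0, 0],
  [1, 0, 0, 0, 0, 0, 0],
])

```text
time: 7.55
tool_pos: [0.561, -0.2646, 0.3949]
tool_rot: [0.665, -0.64, 0.301, 0.239]
contact_force: [-0.9, 0.3, -2.2]
gripper_width: 0.561
```

```bash
python3 -c "
from h import *
go([.6104,.2023,.30],-.2012,45)"
```

```text
t 7.55 pos [ 0.561  -0.2646  0.3949] F [-0.8957  0.3237 -2.2379] w 0.561 q [-0.4554  0.427   1.0639 -0.3652  2.367  -2.0988]
axes x [ 0.7051 -0.0668 -0.706 ] y [-0.7029  0.066  -0.7082] z [ 0.0939  0.9956 -0.0004]
shift mm tool axes [ 70.6188  63.295  469.4668]
turn deg [4.3533 4.3269 0.0938]
```

Request:
apply_moves([
  [1, 0, 0, 15, 0, 0, 0],
  [1, 0, 0, 25, 0, 0, 0],
  [1, 0, 0, 30, 0, 0, 0],
  [1, 0, 0, 35, 0, 0, 0],
  [1, 0, 0, 35, 0, 0, 0],
  [1, 0, 0, 35, 0, 0, 0],
  [1, 0, 0, 35, 0, 0, 0],
  [1, 0, 0, 35, 0, 0, 0],
  [1, 0, 0, 35, 0, 0, 0],
  [1, 0, 0, 35, 0, 0, 0],
  [1, 0, 0, 35, 0, 0, 0],
  [1, 0, 0, 35, 0, 0, 0],
  [1, 0, 0, 35, 0, 0, 0],
  [1, 2, -2, 25, 0, 0, 0],
  [1, 2, -2, 15, 0, 0, 0],
  [1, 0, 0, 10, 2, 2, 0],
  [1, 0, 0, 0, 2.3, 2.3, 0],
  [1, 0, 0, 0, 0, 0, 0],
  [1, 0, 0, 0, 0, 0, 0],
])

```text
time: 9.45
tool_pos: [0.6106, 0.2025, 0.3937]
tool_rot: [0.677, -0.623, 0.335, 0.205]
contact_force: [-0.4, -1.2, -0.9]
gripper_width: 0.563
```

```bash
python3 -c "
from h import *
go([.6104,.2023,.20],-.2012,45)"
```

```text
t 9.45 pos [0.6106 0.2025 0.3937] F [-0.4109 -1.162  -0.9449] w 0.563 q [ 0.1149  0.4602  1.0239  0.3272  2.3926 -1.1006]
axes x [ 0.6916 -0.1408 -0.7085] y [-0.6945  0.1401 -0.7057] z [ 0.1987  0.9801 -0.0009]
shift mm tool axes [137.1233 136.7406  -0.088 ]
turn deg [ 0.0841  0.0136 -0.11  ]
```

Request:
apply_moves([
  [1, 20, 20, 0, 0, 0, 0],
  [1, 30, 30, 0, 0, 0, 0],
  [1, 30, 30, 0, 0, 0, 0],
  [1, 30, 30, 0, 0, 0, 0],
  [1, 17, 17, 0, 0, 0, 0],
  [1, 10, 10, 0, 0, 0, 0],
  [1, 0, 0, 0, 0, 0, 0],
  [1, 0, 0, 0, 0, 0, 0],
])

```text
time: 10.25
tool_pos: [0.6112, 0.2029, 0.2022]
tool_rot: [0.677, -0.623, 0.334, 0.204]
contact_force: [0.7, 1.1, -0.1]
gripper_width: 0.561
```

```bash
python3 - <<'E'
from h import *
go([.6104,.2023,.18],-.2012,45)
a=manip.grab_frame("scene");b=manip.grab_frame("top")
cv2.imwrite("pics/s4.png",a);cv2.imwrite("pics/t4.png",b)
A=cv2.resize(a[130:300,270:400],None,fx=3.5,fy=3.5,interpolation=cv2.INTER_CUBIC)
B=cv2.resize(b[140:270,120:235],None,fx=2.9,fy=2.9,interpolation=cv2.INTER_CUBIC)
o=np.zeros((595,795,3),np.uint8);o[:A.shape[0],:A.shape[1]]=A;o[:B.shape[0],460:460+B.shape[1]]=B
cv2.imwrite("pics/v4.png",o)
E
```

```text
t 10.25 pos [0.6112 0.2029 0.2022] F [ 0.6747  1.1118 -0.1153] w 0.561 q [ 0.1151  0.5583  1.209   0.2598  2.1177 -1.207 ]
axes x [ 0.694  -0.1403 -0.7062] y [-0.692   0.1408 -0.708 ] z [0.1988 0.98   0.0007]
shift mm tool axes [15.2119 16.2425 -0.7802]
turn deg [0.0169 0.0712 0.073 ]
```

View pics/v4.png

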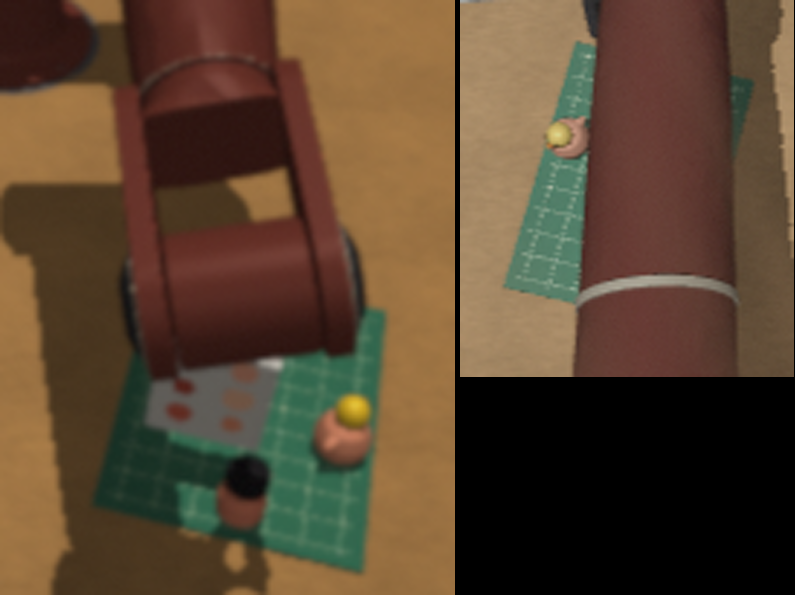

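The palette hangs upright over the mat, with about 20 mm to the pot (crop 245,490) and more to the chick. Its foot corners are at crop (145,425) and (262,448). I lower it to touch.

Request:
apply_moves([
  [1, 7, 7, 0, 0, 0, 0],
  [1, 5, 5, 0, 0, 0, 0],
  [1, 3, 3, 0, 0, 0, 0],
  [1, 0, 0, 0, 0, 0, 0],
  [1, 0, 0, 0, 0, 0, 0],
])

```text
time: 10.85
tool_pos: [0.6106, 0.2029, 0.1794]
tool_rot: [0.677, -0.623, 0.335, 0.204]
contact_force: [-0.4, 0.1, -1.5]
gripper_width: 0.557
```

```bash
python3 - <<'E'
from h import *
go([.6104,.2023,.177],-.2012,45)
u=ex(-.2012);v=np.array([-u[1],u[0],0])
o=np.array([.6112,.2029,.2022-.1739])-.0168*u
print(proj("scene",[o+.009*u-.0475*v,o+.009*u+.0475*v]))
E
```

```text
t 10.85 pos [0.6106 0.2029 0.1794] F [-0.421   0.0956 -1.5246] w 0.557 q [ 0.1152  0.5777  1.2222  0.2553  2.0882 -1.2156]
axes x [ 0.6924 -0.1408 -0.7076] y [-0.6935  0.1407 -0.7066] z [ 0.1991  0.98   -0.0002]
shift mm tool axes [ 1.655   1.7609 -0.5994]
turn deg [ 0.0405  0.0252 -0.0404]
[[310.9467 250.5721]
 [343.1543 258.3487]]
```

Request:
apply_moves([
  [1, 0.7, 0.7, 0, 0, 0, 0],
  [1, 0.7, 0.7, 0, 0, 0, 0],
  [1, 0, 0, 0, 0, 0, 0],
])

```text
time: 11.15
tool_pos: [0.6108, 0.2029, 0.1777]
tool_rot: [0.677, -0.623, 0.335, 0.204]
contact_force: [-0.4, -0.2, -1.7]
gripper_width: 0.563
```

Request:
apply_moves([
  [1, 0.5, 0.5, 0, 0, 0, 0],
  [1, 0.5, 0.5, 0, 0, 0, 0],
  [1, 0, 0, 0, 0, 0, 0],
  [1, 0, 0, 0, 0, 0, 0],
])

```text
time: 11.55
tool_pos: [0.6108, 0.2028, 0.1769]
tool_rot: [0.677, -0.623, 0.334, 0.204]
contact_force: [0.2, -1.0, 1.4]
gripper_width: 0.56
```

Request:
apply_moves([
  [1, 0.4, 0.4, 0, 0, 0, 0],
  [1, 0, 0, 0, 0, 0, 0],
  [1, 0, 0, 0, 0, 0, 0],
])

```text
time: 11.85
tool_pos: [0.6109, 0.2028, 0.1768]
tool_rot: [0.677, -0.623, 0.334, 0.204]
contact_force: [-0.0, -0.8, 4.7]
gripper_width: 0.562
```

```bash
python3 - <<'E'
from h import *
go()
# arc about back bottom edge: TCP rel to pivot in palette (x,z) mm; tool turns -th about jaw axis
X,Z=16.8+4,173.5
def P(th):
    t=np.radians(th);  # top goes to -x
    return np.array([X*np.cos(t)-Z*np.sin(t),X*np.sin(t)+Z*np.cos(t)])
st=[0,1,2,4,7]+list(range(12,86,6))+[87,90];st=[0,2,6]+list(range(12,91,6))
for a,b in zip(st,st[1:]):
    d=P(b)-P(a);al=np.radians(45-a)  # tool tilt now
    # tool x=(cos al, -sin al), y=(-sin al,-cos al) in (ex,k)
    print(a,b,np.round([d@[np.cos(al),-np.sin(al)],d@[-np.sin(al),-np.cos(al)]],1), np.round(P(b)[1]+3))
E
```

```text
t 11.85 pos [0.6109 0.2028 0.1768] F [-0.0343 -0.849   4.7214] w 0.562 q [ 0.115   0.5802  1.223   0.2546  2.0842 -1.2172]
axes x [ 0.6931 -0.1405 -0.707 ] y [-0.6928  0.1408 -0.7072] z [0.1989 0.98   0.0003]
0 2 [-4.7  3.9] 177.0
2 6 [-9.3  7.9] 178.0
6 12 [-13.8  12. ] 177.0
12 18 [-13.8  12. ] 174.0
18 24 [-13.8  12. ] 170.0
24 30 [-13.8  12. ] 164.0
30 36 [-13.8  12. ] 156.0
36 42 [-13.8  12. ] 146.0
42 48 [-13.8  12. ] 135.0
48 54 [-13.8  12. ] 122.0
54 60 [-13.8  12. ] 108.0
60 66 [-13.8  12. ] 93.0
66 72 [-13.8  12. ] 76.0
72 78 [-13.8  12. ] 59.0
78 84 [-13.8  12. ] 42.0
84 90 [-13.8  12. ] 24.0
```

Request:
apply_moves([
  [1, -4.7, 3.9, 0, 0, 0, -2],
  [1, -7, 5.8, 0, 0, 0, -3],
  [1, -7, 5.8, 0, 0, 0, -3],
  [1, -7, 5.8, 0, 0, 0, -3],
  [1, -7, 5.8, 0, 0, 0, -3],
  [1, -7, 5.8, 0, 0, 0, -3],
  [1, -7, 5.8, 0, 0, 0, -3],
  [1, 0, 0, 0, 0, 0, 0],
  [1, 0, 0, 0, 0, 0, 0],
])

```text
time: 12.75
tool_pos: [0.5514, 0.2152, 0.1731]
tool_rot: [0.702, -0.671, 0.222, 0.084]
contact_force: [-1.9, -0.3, 6.3]
gripper_width: 0.563
```

```bash
cat >>h.py <<'E'
PV=np.array([.6109,.2028])-.0208*ex(-.2012)[:2]
def arc(th):
    t=np.radians(th);a=20.8*np.cos(t)-173.5*np.sin(t);z=20.8*np.sin(t)+173.5*np.cos(t)
    return np.r_[PV+a/1000*ex(-.2012)[:2],z/1000+.003]
E
python3 -c "
from h import *
go(arc(20),-.2012,25)"
```

```text
t 12.75 pos [0.5514 0.2152 0.1731] F [-1.9257 -0.3274  6.3354] w 0.563 q [ 0.1767  0.2714  1.5425  0.1592  1.7358 -1.2007]
axes x [ 0.8878 -0.1796 -0.4238] y [-0.4152  0.0847 -0.9058] z [0.1986 0.9801 0.0007]
shift mm tool axes [ 0.1708 -0.0809 -0.2634]
turn deg [-0.0029  0.0831 -0.0718]
```

Tracking well. I continue the arc.

Request:
apply_moves([
  [1, -7, 5.8, 0, 0, 0, -3],
  [1, -7, 5.8, 0, 0, 0, -3],
  [1, -7, 5.8, 0, 0, 0, -3],
  [1, -7, 5.8, 0, 0, 0, -3],
  [1, -7, 5.8, 0, 0, 0, -3],
  [1, -7, 5.8, 0, 0, 0, -3],
  [1, -4.7, 3.9, 0, 0, 0, -2],
  [1, 0, 0, 0, 0, 0, 0],
  [1, 0, 0, 0, 0, 0, 0],
])

```text
time: 13.65
tool_pos: [0.4978, 0.2259, 0.1485]
tool_rot: [0.706, -0.7, 0.102, -0.04]
contact_force: [-0.9, 0.2, 0.3]
gripper_width: 0.559
```

```bash
python3 -c "
from h import *
go(arc(40),-.2012,5)"
```

```text
t 13.65 pos [0.4978 0.2259 0.1485] F [-0.9087  0.1967  0.2813] w 0.559 q [ 0.2706 -0.0025  1.846   0.0408  1.377  -1.109 ]
axes x [ 0.9761 -0.1985 -0.0882] y [-0.0864  0.0175 -0.9961] z [ 0.1992  0.98   -0.    ]
shift mm tool axes [-0.9753 -0.7077 -0.0312]
turn deg [ 0.0053  0.0351 -0.0584]
```

Request:
apply_moves([
  [1, -7.5, 5.4, 0, 0, 0, -3],
  [1, -7.5, 5.4, 0, 0, 0, -3],
  [1, -7, 5.8, 0, 0, 0, -3],
  [1, -7, 5.8, 0, 0, 0, -3],
  [1, -7, 5.8, 0, 0, 0, -3],
  [1, -7, 5.8, 0, 0, 0, -3],
  [1, -4.7, 3.9, 0, 0, 0, -2],
  [1, 0, 0, 0, 0, 0, 0],
  [1, 0, 0, 0, 0, 0, 0],
])

```text
time: 14.55
tool_pos: [0.4539, 0.2348, 0.1083]
tool_rot: [-0.688, 0.707, 0.021, 0.162]
contact_force: [0.1, 0.0, 0.8]
gripper_width: 0.559
```

```bash
python3 -c "
from h import *
go(arc(60),-.2012,-15)"
```

```text
t 14.55 pos [0.4539 0.2348 0.1083] F [0.1118 0.0452 0.7741] w 0.559 q [ 0.4074 -0.2066  2.1206 -0.1742  1.0188 -0.8867]
axes x [ 0.9467 -0.1927  0.258 ] y [ 0.2528 -0.0517 -0.9661] z [ 0.1995  0.9799 -0.0002]
shift mm tool axes [-0.5691  0.4203  0.0163]
turn deg [ 0.0068  0.0233 -0.0492]
```

Request:
apply_moves([
  [1, -7, 5.8, 0, 0, 0, -3],
  [1, -7, 5.8, 0, 0, 0, -3],
  [1, -7, 5.8, 0, 0, 0, -3],
  [1, -7, 5.8, 0, 0, 0, -3],
  [1, -7, 5.8, 0, 0, 0, -3],
  [1, -7, 5.8, 0, 0, 0, -3],
  [1, 0, 0, 0, 0, 0, 0],
  [1, 0, 0, 0, 0, 0, 0],
])

```text
time: 15.35
tool_pos: [0.4292, 0.2401, 0.0606]
tool_rot: [-0.655, 0.695, 0.132, 0.267]
contact_force: [-0.7, -0.3, -0.1]
gripper_width: 0.559
```

```bash
python3 - <<'E'
from h import *
go(arc(78),-.2012,-33)
a=manip.grab_frame("scene")
cv2.imwrite("pics/s5.png",a)
cv2.imwrite("pics/v5.png",cv2.resize(a[170:300,280:400],None,fx=4.5,fy=4.5,interpolation=cv2.INTER_CUBIC))
E
```

```text
t 15.35 pos [0.4292 0.2401 0.0606] F [-0.651  -0.2656 -0.081 ] w 0.559 q [ 0.5572 -0.2469  2.3092 -0.5942  0.7314 -0.4335]
axes x [ 0.8223 -0.1674  0.5439] y [ 0.5329 -0.1086 -0.8392] z [ 0.1995  0.9799 -0.0001]
shift mm tool axes [-1.2332  0.659  -0.182 ]
turn deg [-0.0076  0.0194 -0.0521]
```

View pics/v5.png

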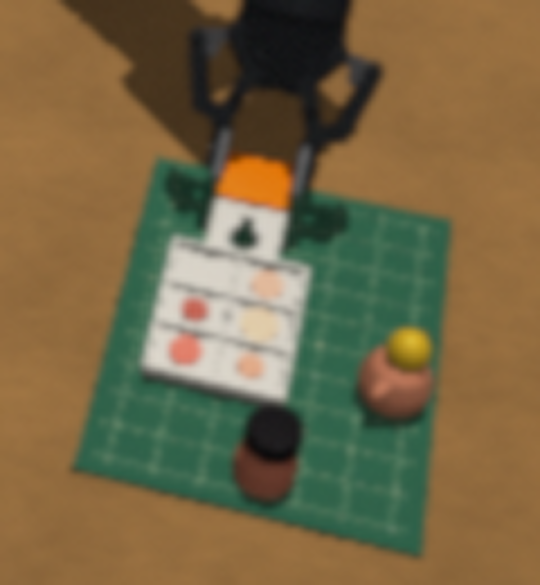

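The palette leans at about 78°, wells up, foot edge at crop (145,375)–(290,400), clear of the pot and chick. Joint 4 is nearing its limit, so I do the last part with less tool turn and let the tab pivot in the pads.

```bash
cat >>h.py <<'E'
def tc(th,tau):
    t,q=np.radians([th,tau]);c=np.array([7*np.cos(t)-170*np.sin(t),7*np.sin(t)+170*np.cos(t)])
    c=c+6.9*np.array([np.cos(q),-np.sin(q)])-12.6*np.array([-np.sin(q),-np.cos(q)])
    return np.r_[PV+c[0]/1000*ex(-.2012)[:2],c[1]/1000+.003]
E
python3 - <<'E'
from h import *
print(tc(78,-33),arc(78))
go()
a=[(78,-33),(80,-34),(82,-35),(84,-36),(86,-37),(88,-38),(89,-38)]
for (p,q),(r,s) in zip(a,a[1:]):print(r,np.round(1000*want(-.2012,q).as_matrix().T@(tc(r,s)-tc(p,q)),1),tc(r,s))
E
```

```text
[0.428  0.2401 0.0595] [0.4285 0.24   0.0594]
t 15.4 pos [0.4297 0.2402 0.0613] F [ 0.3417 -0.2959 -0.5718] w 0.561 q [ 0.557  -0.2473  2.3085 -0.5945  0.7312 -0.4331]
axes x [ 0.8216 -0.1681  0.5447] y [ 0.5339 -0.1081 -0.8386] z [0.1998 0.9798 0.0009]
80 [-4.5  4.  -0. ] [0.4264 0.2404 0.0537]
82 [-4.4  4.1  0. ] [0.425  0.2407 0.0479]
84 [-4.4  4.1  0. ] [0.4238 0.241  0.042 ]
86 [-4.3  4.2 -0. ] [0.4228 0.2412 0.0361]
88 [-4.2  4.3  0. ] [0.422  0.2413 0.0301]
89 [-2.   2.2 -0. ] [0.4218 0.2414 0.0271]
```

Request:
apply_moves([
  [1, -4.5, 4, 0, 0, 0, -1],
  [1, 0, 0, 0, 0, 0, 0],
  [1, -4.4, 4.1, 0, 0, 0, -1],
  [1, 0, 0, 0, 0, 0, 0],
  [1, -4.4, 4.1, 0, 0, 0, -1],
  [1, 0, 0, 0, 0, 0, 0],
  [1, 0, 0, 0, 0, 0, 0],
])

```text
time: 16.1
tool_pos: [0.4249, 0.241, 0.0434]
tool_rot: [-0.647, 0.691, 0.15, 0.285]
contact_force: [-0.7, 0.2, -0.1]
gripper_width: 0.559
```

```bash
python3 -c "
from h import *
go(tc(84,-36),-.2012,-36)"
```

```text
t 16.1 pos [0.4249 0.241  0.0434] F [-0.7202  0.2405 -0.0943] w 0.559 q [ 0.5858 -0.2146  2.3356 -0.7219  0.6806 -0.2893]
axes x [ 0.7927 -0.1615  0.5878] y [ 0.5761 -0.1168 -0.809 ] z [0.1993 0.9799 0.0005]
shift mm tool axes [-1.7035  0.5089 -0.2164]
turn deg [-0.0399  0.0078  0.0028]
```

Request:
apply_moves([
  [1, -4.8, 4.4, 0, 0, 0, -1],
  [1, 0, 0, 0, 0, 0, 0],
  [1, -4.5, 4.5, 0, 0, 0, -1],
  [1, 0, 0, 0, 0, 0, 0],
  [1, 0, 0, 0, 0, 0, 0],
])

```text
time: 16.6
tool_pos: [0.4225, 0.2414, 0.0305]
tool_rot: [-0.642, 0.688, 0.162, 0.296]
contact_force: [-1.6, 0.8, 2.0]
gripper_width: 0.564
```

```bash
python3 - <<'E'
from h import *
go(tc(89.5,-38),-.2012,-38)
a=manip.grab_frame("scene")
cv2.imwrite("pics/s6.png",a)
cv2.imwrite("pics/v6.png",cv2.resize(a[190:270,290:370],None,fx=7,fy=7,interpolation=cv2.INTER_CUBIC))
E
```

```text
t 16.6 pos [0.4225 0.2414 0.0305] F [-1.566   0.8052  2.0358] w 0.564 q [ 0.6041 -0.1827  2.3494 -0.8212  0.6505 -0.1773]
axes x [ 0.7723 -0.157   0.6155] y [ 0.6032 -0.1223 -0.7881] z [0.199  0.98   0.0003]
shift mm tool axes [-3.5266  3.3602 -0.1857]
turn deg [-0.0418  0.0285 -0.0119]
```

View pics/v6.png

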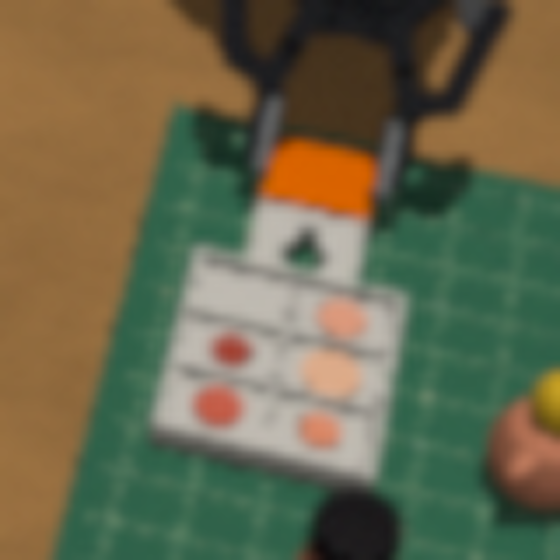

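Nearly flat and well inside the mat. I lower the last few millimetres, feeling for contact.

Request:
apply_moves([
  [1, -0.6, 0.8, 0, 0, 0, 0],
  [1, -0.6, 0.8, 0, 0, 0, 0],
  [1, 0, 0, 0, 0, 0, 0],
])

```text
time: 16.95
tool_pos: [0.4225, 0.2414, 0.0281]
tool_rot: [-0.642, 0.688, 0.163, 0.296]
contact_force: [0.3, 0.9, 1.3]
gripper_width: 0.558
```

Request:
apply_moves([
  [1, -0.6, 0.8, 0, 0, 0, 0],
  [1, -0.6, 0.8, 0, 0, 0, 0],
  [1, 0, 0, 0, 0, 0, 0],
])

```text
time: 17.25
tool_pos: [0.4224, 0.2414, 0.0259]
tool_rot: [-0.642, 0.688, 0.162, 0.296]
contact_force: [-0.8, 1.3, 1.8]
gripper_width: 0.559
```

Request:
apply_moves([
  [1, -0.6, 0.8, 0, 0, 0, 0],
  [1, 0, 0, 0, 0, 0, 0],
  [1, 0, 0, 0, 0, 0, 0],
])

```text
time: 17.55
tool_pos: [0.4223, 0.2412, 0.0248]
tool_rot: [-0.642, 0.688, 0.162, 0.296]
contact_force: [-0.1, 0.7, 1.7]
gripper_width: 0.561
```

Request:
apply_moves([
  [1, -0.6, 0.8, 0, 0, 0, 0],
  [1, 0, 0, 0, 0, 0, 0],
  [1, 0, 0, 0, 0, 0, 0],
])

```text
time: 17.85
tool_pos: [0.4222, 0.2412, 0.0238]
tool_rot: [-0.642, 0.688, 0.162, 0.296]
contact_force: [-0.8, 0.6, 1.8]
gripper_width: 0.559
```

Request:
apply_moves([
  [1, -0.6, 0.8, 0, 0, 0, 0],
  [1, 0, 0, 0, 0, 0, 0],
  [1, 0, 0, 0, 0, 0, 0],
])

```text
time: 18.15
tool_pos: [0.4223, 0.2411, 0.0228]
tool_rot: [-0.642, 0.688, 0.162, 0.296]
contact_force: [0.4, 0.1, 2.4]
gripper_width: 0.563
```

Request:
apply_moves([
  [1, -0.6, 0.8, 0, 0, 0, 0],
  [1, 0, 0, 0, 0, 0, 0],
  [1, 0, 0, 0, 0, 0, 0],
])

```text
time: 18.45
tool_pos: [0.4228, 0.2413, 0.0226]
tool_rot: [-0.642, 0.688, 0.162, 0.297]
contact_force: [-3.2, 0.5, 5.7]
gripper_width: 0.565
```

Request:
apply_moves([
  [0, 0, 0, 0, 0, 0, 0],
  [-0.5, 0, 0, 0, 0, 0, 0],
  [-0.8, 0, 0, 0, 0, 0, 0],
  [-0.8, 0, 0, 0, 0, 0, 0],
  [-0.8, 0, 0, 0, 0, 0, 0],
  [-0.8, 0, 0, 0, 0, 0, 0],
])

```text
time: 19.05
tool_pos: [0.4221, 0.241, 0.0216]
tool_rot: [-0.642, 0.688, 0.162, 0.296]
contact_force: [-0.9, -0.5, -0.1]
gripper_width: 0.902
```

Request:
apply_moves([
  [-0.8, 3, -4, 0, 0, 0, 0],
  [-0.8, 6, -10, 0, 0, 0, 0],
  [-0.8, 12, -20, 0, 0, 0, 0],
  [-0.8, 24, -30, 0, 0, 0, 0],
  [-0.8, 24, -30, 0, 0, 0, 0],
  [-0.8, 24, -30, 0, 0, 0, 0],
  [-0.8, 24, -30, 0, 0, 0, 0],
  [-0.8, 24, -30, 0, 0, 0, 0],
  [-0.8, 0, 0, 0, 0, 0, 0],
  [-0.8, 0, 0, 0, 0, 0, 0],
])

```text
time: 20.05
tool_pos: [0.4204, 0.2419, 0.2555]
tool_rot: [-0.643, 0.687, 0.163, 0.297]
contact_force: [0.0, 0.3, 0.2]
gripper_width: 0.903
```

```bash
python3 - <<'E'
from h import *
go()
a=manip.grab_frame("scene");b=manip.grab_frame("top")
cv2.imwrite("pics/s7.png",a);cv2.imwrite("pics/t7.png",b)
A=cv2.resize(a[135:300,100:390],None,fx=2.7,fy=2.7,interpolation=cv2.INTER_CUBIC)
B=b[140:270,120:420]
o=np.zeros((600,800,3),np.uint8);o[:A.shape[0],:A.shape[1]]=A;o[450:580,:300]=B
cv2.imwrite("pics/v7.png",o)
E
```

```text
t 20.05 pos [0.4204 0.2419 0.2555] F [0.0273 0.2943 0.2114] w 0.903 q [ 0.6082 -0.5702  2.2083 -0.5318  1.0709 -0.6057]
axes x [ 0.7709 -0.1581  0.617 ] y [ 0.6051 -0.121  -0.7869] z [0.1991 0.98   0.0024]
```

View pics/v7.png

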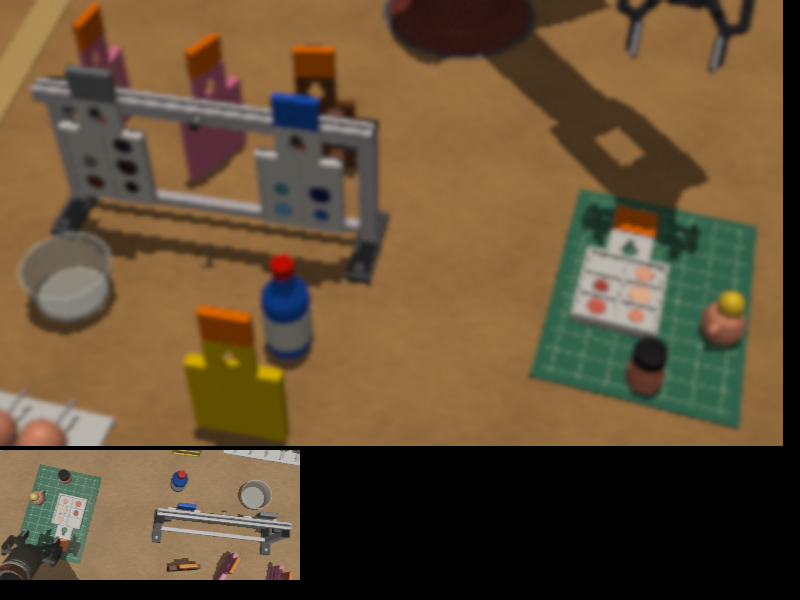

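```bash
python3 - <<'E'
from h import *
a=cv2.imread("pics/s7.png");h=cv2.cvtColor(a,cv2.COLOR_BGR2HSV)
m=cv2.inRange(h,(5,180,60),(18,255,255));m[:210]=0;m[235:]=0;m[:,:320]=0;m[:,350:]=0
p=np.argwhere(m)[:,::-1].astype(float)
w=back("scene",p,.012)[:,:2]-[.537,.252];u=ex(-.2012)[:2];v=np.array([-u[1],u[0]])
print(len(p),"tab along",(w@u).min(),(w@u).max(),"across",(w@v).min(),(w@v).max())
manip.job_done();print(manip.state()["time"])
E
```

```text
120 tab along -0.12319452377841485 -0.08670962590989072 across -0.05687103812228196 -0.008068647208427144
the job is handed in; nothing more can be done
the job is handed in; nothing more can be done
```

The palette with the orange tab now lies flat on its back on the green mat, wells up and wholly inside the edges. I handed the job in at about 20 s.

- **Taking it off:** I pinched the tab by its sides, with the gripper tilted 45°, rather than front and back, so I could tip it over without the gripper hitting the mat. The palette rose about 14 mm and came straight off. The measured force stayed at about 2 N or less during the pull.
- **Setting down and tipping:** I set it upright on its bottom edge and stopped when I felt about 5 N of contact. It stayed in the gripper there and did not stand free. I then tipped it slowly over its back edge. The tab pivoted in the pads for the last 5° or so, because joint 4 was nearing its limit. I let go with the palette resting on the mat, so there was no drop.
- **Last checks:** The tab's top edge is about 27 mm inside the near mat edge. The pictures show the palette clear of the pot and the chick. The grey and blue palettes still hang, and the bottle, tub, pot, chick and look-alikes appear unmoved. The gripper is open, about 0.2 m above the mat, and touches nothing. No check failed or disagreed.

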